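# Uncover a damper selector and hold it at its third click

## Task

Lift the blue dust cover off the damper actuator by its black knob, and set it down upright (not dropped or tipped) wholly on the dark rubber mat. Then turn the orange selector knob clockwise from its zero mark, counting the clicks, to the third stop without running on to the fourth, and finish while still gripping it there: it springs back if let go, so keep holding and do not release it. Leave the other things on the bench undisturbed.

Things in the scene. Friction and masses are not known exactly. Their poses are not given: they have to be found in the camera images.
- damper_base: Damper actuator, fixed: grey plate 150x150x20 mm, bolt heads to 25.5 mm; on it a dark shoulder 124 mm wide (top z = 30 mm, the cover rests there) and a black dial 88 mm wide (top 42 mm). Origin: centre of the underside, on the bench; z up, on the knob's axis; +x to the pipe stub (reaches 119 mm out) and the dial's red zero mark. Five white marks, every 20 degrees clockwise from it.
- grip_bar (a point): Orange bar of the selector knob, hidden under the cover at first: 44 mm long (x), 12 mm thick (y, grip across this), 27 mm high. This point: the bar's middle, on the turning axis, 64.5 mm above the bench (bar from 51 to 78 mm). Below it a grey disc 42 mm wide; nothing beside it. White line on its +x end, which points to the red mark at the start.
- selector (a joint): Selector angle, rad: 0 at the zero stop (always so at the start), grows clockwise seen from above. Clicks every 20 degrees: 0.349, 0.698, third 1.047, 1.396, end 1.745. A return spring pulls to 0 with about 0.13 N m throughout; detents add a ripple of +-0.10 N m: it is stiffest a quarter of the way to the next click, easiest at three quarters. Let go, it runs back to 0.
- dust_cover: Loose blue cap, open side down on the actuator's shoulder, over dial and knob: 104 mm outside, 98 mm inside diameter, 58 mm high to its flat top, 94 mm with its black knob; 0.14 to 0.24 kg. Origin: centre of its lower rim; z up. At the start the rim is 30 mm above the bench; raise it 52 mm or more to clear the orange bar before moving sideways.
- cover_knob (a point): Grip point of the cover's black knob, on the axis 80 mm above the cover's lower rim: the knob is an upright cylinder 28 mm in diameter, from 66 to 94 mm above the rim, on a thin stem over the cover's flat top (58 mm).
- rest_mat: Dark rubber mat, fixed, 180x180x4 mm, lying flat and empty on the bench. Origin: centre of its underside; x and y along its edges, z up; its top is 4 mm above the bench.
- sample_tin_1: Bystander, loose, to be left alone: black sample tin with grey lid; origin at the centre of its underside.
- cupping_glass_1: Bystander, loose, to be left alone: clear cupping glass; origin at the centre of its underside.
- tamper: Bystander, loose, to be left alone: tamper with wooden grip; origin at the centre of its underside.
- screwdriver: Bystander, loose, to be left alone: screwdriver with orange-yellow handle; origin at the centre of its underside.
Mind the look-alikes: they are no part of the job. There is more than one size of the dust_cover; the job needs the larger.

How it is judged:
By the outcome, as a careful person would: the job done as asked, in the order asked, and still so for the second after the job is handed in, while the arm keeps its last pose, push and grip.
It also fails if it takes over 56 s, if anything falls off the work surface, if the arm or the gripper's body presses on something with over 40 N, if the wrist force passes 120 N, or if a joint passes its speed limit or range.

## Robot

A 7-joint arm with a two-finger parallel gripper is mounted at the origin on a cart in front of the work surface, level with it; the furniture and walls round the work are solid. World frame = base frame: x ahead of the robot, y to its left, z up, the work surface at z = 0. Lengths are in m, angles in rad, forces in N, time in s.
With the tool pointing down it reaches from about 0.35 to 0.9 m from the base axis. Payload 8.1 kg.
Tool frame: the origin (TCP) lies between the finger pads, 19 mm behind the fingertips; this is the grasp point; z points along the fingers, y is the direction in which the jaws open and shut (so a half turn about z gives the same grasp; the last joint's range is limited). The gripper opens to 92 mm and grips with 3 to 60 N. Pads are 19 mm wide; open, the fingers measure 130 mm over their backs; the gripper's body (75 mm by 190 mm) begins 47 mm behind the grasp point.
Start: joints at [1.233, 0.434, 0.025, 1.573, -0.012, 1.134, -0.075], TCP at [0.145, -0.608, 0.246] pointing down, gripper open.
Joint ranges: [-2.62, 2.62], [-0.44, 2.09], [-1.27, 1.32], [0.08, 2.57], [-1.32, 4.46], [0.12, 2], [-2.74, 2.74]. Speed limits (rad/s): [2.22, 2.22, 3.01, 3.01, 3.14, 3.14, 3.14].

## Interface

Orientations are given as a rotation vector (axis times angle).
In Python, from cell import arm, eyes, workorder gives the robot as it stands.
- The arm moves only by the shell command python3 -m inch 'ROWS' [FORCE]. ROWS is JSON, a list that holds one entry, the list of rows, each a list of 5 numbers: the closure, from 0 (fully open) to 1 (shut), then the shift along the tool's x, y, z in mm, then the turn about the tool's z in degrees. A call has 1 to 12 rows; each row shifts and turns the pose as measured when the row begins, along the tool's axes as they then stand; what a row does not reach is not made up. A row lasts 1/10 s, in which the tool goes at most 50 mm and 8.59 degrees, less where a joint would pass 70% of its speed; a pose out of reach is approached as far as the arm can. A call with a gripper value outside its range is refused whole. The fingers move at their own pace and stop on an object; FORCE is the grip in N (left out, the last holds). Time passes only in rows, so rows that do not move let the fingers close. It gives the time, the measured TCP pose, the force and the opening at its end, in the units of the state.
- arm.observe(): the state, without advancing time (a new reading comes with each control period).
- eyes.get_image(name): name is "scene" or "top"; returns a dict with "frame" (480x640x3 uint8, blue, green, red), "intrinsics" (3x3 intrinsics, pixels), "rvec" (rotation vector, rad) and "tvec" (3), from world to camera coordinates, as OpenCV has them. Camera axes: x right, y down, z forward; pixel columns grow to the right and rows downward; lengths in m; the calibration is good to about 2 mm. A picture is of the moment at which its call begins. There is no depth.
- workorder.sign_off(): hands the job in, once; it reports no verdict.
The state is a dict: "clock": time; "joints": joint angles; "dq": joint speeds; "joint_efforts": joint torques, N m; "position": TCP position; "ee_rot": TCP orientation; "force": force on the tool from outside, world axes, zero at the start; "ft_torque": the same for the moment, N m; "width": opening from 0.0 (shut) to 1.0 (fully open).
Only numpy, scipy, OpenCV 4.12 (cv2) and the standard library are available. Lean on these libraries where they do the work, as an engineer would, in place of code of your own. Each camera call takes 0.05 s, during which the arm holds its last target.

## Working session

There is one attempt and no reset: what is moved stays moved. The work goes in short steps, Python scripts to look and compute and a shell command to move; the robot and the scene stay as the last step left them, time stands still between calls to the robot, and variables do not carry over. Pictures are saved under pics/ and viewed, and the job is handed in when it is done.

```bash
mkdir -p pics; ls
python3 - <<'E'
from cell import arm, eyes
import cv2
s=arm.observe(); print({k:s[k] for k in("clock","position","ee_rot","force","width")})
for n in("scene","top"):
    d=eyes.get_image(n); cv2.imwrite(f"pics/{n}0.png",d["frame"]); print(n,d["intrinsics"],d["rvec"],d["tvec"])
E
```

```text
pics
{'clock': 0.0, 'position': array([ 0.1452532 , -0.60739195,  0.24477256]), 'ee_rot': array([-3.11848034e+00, -3.67764591e-01,  5.00662812e-04]), 'force': array([-0.55568957, -0.61217886,  0.33566732]), 'width': 1.0025075628899796}
scene [[441.08275521   0.         314.89479535]
 [  0.         441.08275521 235.66213489]
 [  0.           0.           1.        ]] [ 0.67864927 -2.32230803  1.46466908] [0.50486267 0.260619   0.59218185]
top [[454.03603136   0.         314.43596157]
 [  0.         454.03603136 238.62822439]
 [  0.           0.           1.        ]] [ 2.11949894 -2.16280123  0.21141945] [-0.04898766  0.65667324  1.08751325]
```

View pics/scene0.png

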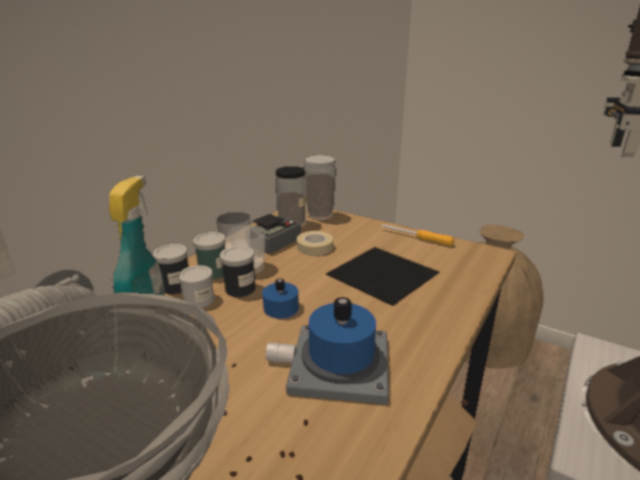

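View pics/top0.png

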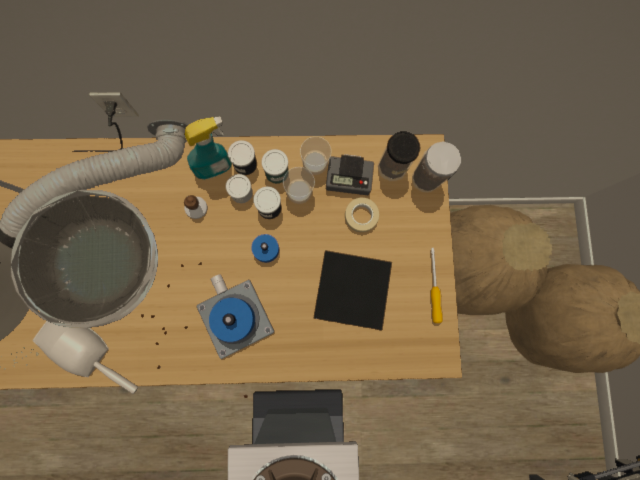

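Candidates for the cover: the large blue cap on the grey actuator plate (scene 342,335; top 232,319), and the small blue cap loose on the bench (scene 281,298; top 265,248). The job needs the first. I'll check it in close crops.

Run:
```python
import cv2,numpy as np
t=cv2.imread("pics/top0.png"); s=cv2.imread("pics/scene0.png")
a=cv2.resize(t[265:365,185:285],(600,600),interpolation=cv2.INTER_CUBIC)
cv2.imwrite("pics/c_top.png",a)
cv2.imwrite("pics/c_scene.png",cv2.resize(s[285:405,255:405],(750,600),interpolation=cv2.INTER_CUBIC))
cv2.imwrite("pics/c_mat.png",cv2.resize(t[240:340,305:405],(600,600),interpolation=cv2.INTER_CUBIC))
```

```text
(no output)
```

View pics/c_top.png

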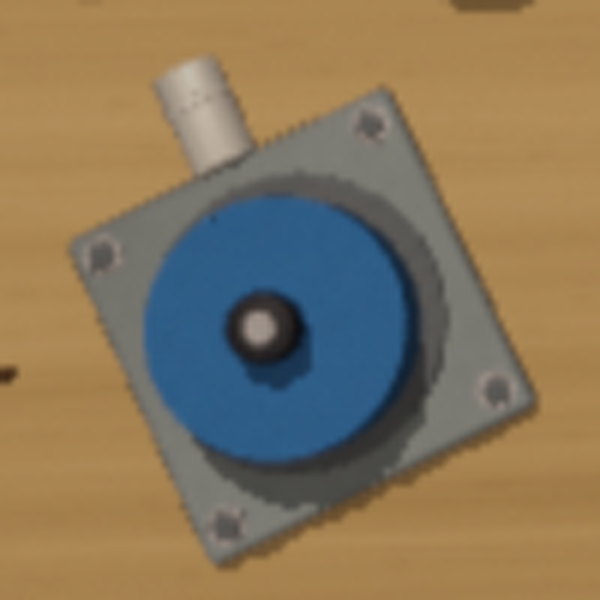

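View pics/c_scene.png

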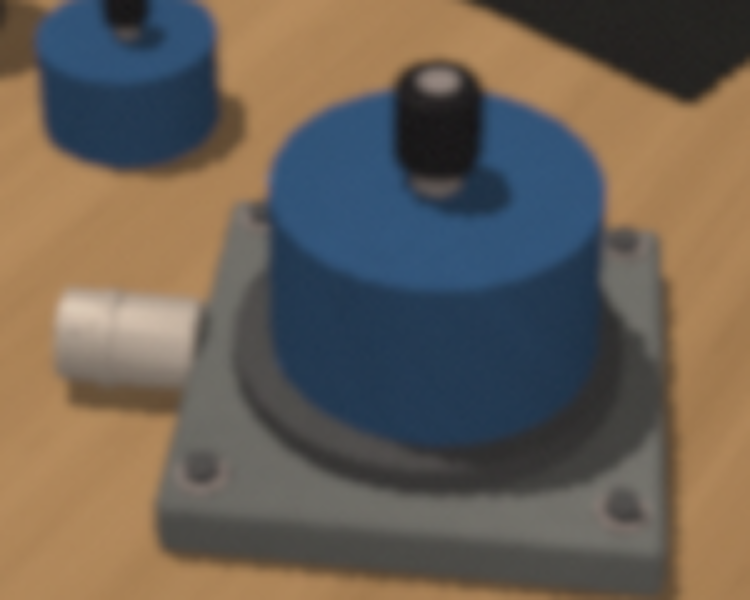

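View pics/c_mat.png

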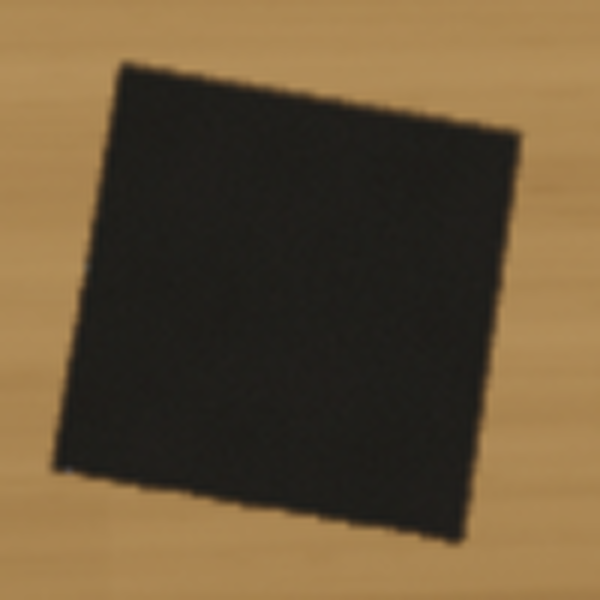

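```bash
cat > h.py <<'E'
import numpy as np,cv2
from scipy.spatial.transform import Rotation as R
CAM={}
def cam(name):
    if name not in CAM:
        from cell import eyes
        CAM[name]=eyes.get_image(name)
    return CAM[name]
def ray(d,uv,z):
    K=np.array(d["intrinsics"]);Rm=cv2.Rodrigues(np.array(d["rvec"]))[0];t=np.array(d["tvec"]).ravel()
    c=-Rm.T@t; v=Rm.T@np.linalg.inv(K)@np.array([uv[0],uv[1],1.]); return c+v*(z-c[2])/v[2]
def proj(d,P):
    return cv2.projectPoints(np.array(P,float).reshape(-1,3),np.array(d["rvec"]),np.array(d["tvec"]),np.array(d["intrinsics"]),None)[0][:,0]
E
python3 - <<'E'
from h import *
import pickle
K=dict(top=cam("top"),scene=cam("scene"));pickle.dump({k:{a:v[a] for a in("intrinsics","rvec","tvec")} for k,v in K.items()},open("cams.pkl","wb"))
t,s=K["top"],K["scene"]
T=lambda p:(p[0]/6+185-.42,p[1]/6+265-.42)
M=lambda p:(p[0]/6+305-.42,p[1]/6+240-.42)
S=lambda p:(p[0]/5+255-.4,p[1]/5+285-.4)
pc=np.array([ray(t,T(p),.02) for p in[(72,243),(388,88),(538,405),(218,566)]]);print("plate",pc.mean(0),[np.linalg.norm(pc[i]-pc[i-1]) for i in range(4)]); e=[pc[0]-pc[3],pc[1]-pc[2]];print([np.degrees(np.arctan2(v[1],v[0])) for v in e])
b=np.array([ray(t,T(p),.0255) for p in[(103,254),(371,123),(498,390),(228,524)]]);print("bolts",b.mean(0)); e=[b[0]-b[3],b[1]-b[2]];print([np.degrees(np.arctan2(v[1],v[0])) for v in e])
print("covertop",ray(t,T((278,330)),.088),"knobtop",ray(t,T((265,327)),.124))
print("scene: covertop",ray(s,S((437,190)),.088),"knobtop",ray(s,S((438,80)),.124))
ps=np.array([ray(s,S(p),.0255) for p in[(203,467),(622,506),(624,240)]]);print("scene bolts opp. mean",(ps[0]+ps[2])/2)
m=np.array([ray(t,M(p),.004) for p in[(122,62),(521,132),(463,543),(54,469)]]);print("mat",m.mean(0),m.round(3).tolist(),[np.linalg.norm(m[i]-m[i-1]).round(4) for i in range(4)])
for n,uv,z in[("small cover",(265,248),.03),("screwdriver",(436,300),.02),("tape",(362,215),.02),("glass",(298,185),.05)]:print(n,ray(t,uv,z))
from cell import arm
o=arm.observe();print(o["clock"],R.from_rotvec(o["ee_rot"]).as_matrix().round(3))
E
```

```text
plate [0.46155984 0.14069517 0.02      ] [np.float64(0.14765971314643714), np.float64(0.1465671494113542), np.float64(0.14797213478297397), np.float64(0.14635475581187457)]
[np.float64(25.253876387686383), np.float64(25.171562868526156)]
bolts [0.4624712  0.14158065 0.0255    ]
[np.float64(25.6869768902086), np.float64(25.376430799771743)]
covertop [0.45906239 0.14085689 0.088     ] knobtop [0.46027079 0.14009644 0.124     ]
scene: covertop [0.45635787 0.14686948 0.088     ] knobtop [0.4593611  0.14215577 0.124     ]
scene bolts opp. mean [0.45950193 0.14532252 0.0255    ]
mat [ 0.52937705 -0.16069857  0.004     ] [[0.634, -0.091, 0.004], [0.6, -0.265, 0.004], [0.424, -0.231, 0.004], [0.459, -0.057, 0.004]] [np.float64(0.1784), np.float64(0.1775), np.float64(0.1791), np.float64(0.1773)]
small cover [0.63829067 0.06458378 0.03      ]
screwdriver [ 0.49691274 -0.37103797  0.02      ]
tape [ 0.7230969  -0.19004503  0.02      ]
glass [ 0.79873802 -0.02297828  0.05      ]
0.2 [[ 0.973  0.233 -0.   ]
 [ 0.233 -0.973  0.001]
 [-0.    -0.001 -1.   ]]
```

The close crops confirm it: the large blue cap sits on the actuator, with its axis at about (0.461, 0.141) and the actuator yaw about 25.4°. The mat centre is about (0.529, -0.161). I'll start the approach at altitude.

```bash
python3 -m inch '[[[0,28,-40,0,0],[0,28,-40,0,0],[0,28,-40,0,0],[0,28,-40,0,0],[0,28,-40,0,0],[0,28,-40,0,0],[0,28,-40,0,0],[0,28,-40,0,0],[0,28,-40,0,0],[0,28,-40,0,0]]]' 30; python3 -c "
from h import *
from cell import arm
o=arm.observe();print(o['clock'],o['joints'].round(3),o['position'].round(4),R.from_rotvec(o['ee_rot']).as_matrix().round(3))"
```

```text
clock: 1.2
position: [0.3255, -0.1469, 0.2425]
ee_rot: [3.119, 0.35, -0.002]
force: [0.9, -0.4, -0.2]
width: 1.001
1.2 [ 0.627  0.017 -0.355  2.138  0.011  0.988 -1.081] [ 0.3255 -0.1469  0.2425] [[ 0.975  0.222 -0.001]
 [ 0.222 -0.975 -0.003]
 [-0.002  0.003 -1.   ]]
```

```bash
cat > go.py <<'E'
# prints remaining shift in tool axes to a world target: x y z yaw_of_tool_x(deg)
import sys
from h import *
from cell import arm
o=arm.observe();Rm=R.from_rotvec(o['ee_rot']).as_matrix()
print('t',round(o['clock'],2),'q',np.round(o['joints'],2).tolist(),'pos',np.round(o['position'],4).tolist(),'yaw',round(np.degrees(np.arctan2(Rm[1,0],Rm[0,0])),2),'tilt',Rm[:2,2].round(4),'F',np.round(o['force'],1).tolist(),'M',np.round(o['ft_torque'],2).tolist(),'w',round(o['width'],3))
if len(sys.argv)>3:
    d=np.array([float(a) for a in sys.argv[1:4]])-o['position'];print('tool shift mm',(Rm.T@d*1000).round(1))
if len(sys.argv)>4: print('turn',((np.degrees(np.arctan2(Rm[1,0],Rm[0,0]))-float(sys.argv[4])+180)%360-180).round(2))
E
python3 -m inch '[[[0,28,-36,0,0],[0,28,-36,0,0],[0,28,-36,0,0],[0,28,-36,0,0],[0,28,-36,0,0],[0,28,-36,0,0],[0,0,0,0,-8],[0,0,0,0,-8],[0,0,0,0,-8],[0,0,0,0,-8]]]'; python3 go.py .4605 .141 .2 205.4
```

```text
clock: 2.2
position: [0.4447, 0.1217, 0.2428]
ee_rot: [2.888, 1.232, 0.006]
force: [-0.2, -0.8, -0.5]
width: 1.0
t 2.2 q [0.23, 0.25, -0.73, 1.92, 0.2, 1.04, -1.35] pos [0.4447, 0.1217, 0.2428] yaw 46.2 tilt [ 0.0041 -0.0004] F [-0.2, -0.8, -0.5] M [-0.04, -0.04, -0.01] w 1.0
tool shift mm [24.7 -2.1 42.8]
turn -159.2
```

```bash
python3 -m inch '[[[0,8,0,10,-8.5],[0,9,0,10,-8.5],[0,8,0,10,-8.5],[0,0,0,10,-8.5],[0,0,0,0,-8.5],[0,0,0,0,-8.5],[0,0,0,0,-8.5],[0,0,0,0,-8.5],[0,0,0,0,-8.5],[0,0,0,0,-8.5],[0,0,0,0,0]]]'; python3 go.py .4605 .141 .16 205.4;python3 - <<'E'
from h import *
for n in("top","scene"):cv2.imwrite(f"pics/{n}1.png",cam(n)["frame"])
t=cam("top")["frame"];cv2.imwrite("pics/c1.png",np.hstack([cv2.resize(t[230:380,150:300],(390,390)),cv2.resize(cam("scene")["frame"][210:410,240:440],(390,390))]))
E
```

```text
clock: 3.3
position: [0.4594, 0.1415, 0.2004]
ee_rot: [1.271, 2.869, -0.0]
force: [0.8, -0.3, -0.9]
width: 1.002
t 3.3 q [0.39, 0.45, -1.06, 1.92, 0.46, 1.04, -0.13] pos [0.4594, 0.1415, 0.2004] yaw 132.22 tilt [ 0.003  -0.0014] F [0.8, -0.3, -0.9] M [0.0, -0.1, -0.05] w 1.002
tool shift mm [-0.9  0.4 40.4]
turn -73.18
```

View pics/c1.png

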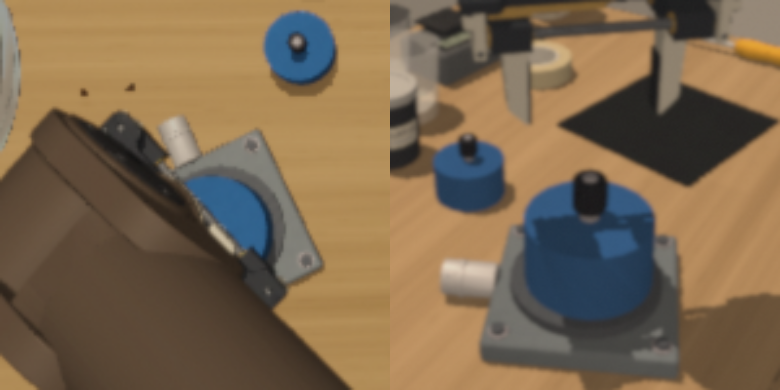

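The gripper is straddling the knob, with the fingers either side of it in the scene view at crop (520,90) and (665,90). I'll descend to z≈0.113.

```bash
python3 -m inch '[[[0,0,0,25,0],[0,0,0,25,0],[0,0,0,20,0],[0,0,0,12,0],[0,0,0,5,0],[0,0,0,0,0]]]'; python3 go.py .4605 .141 .113;python3 - <<'E'
from h import *
cv2.imwrite("pics/c2.png",cv2.resize(cam("scene")["frame"][210:410,240:440],(600,600)))
E
```

```text
clock: 4.0
position: [0.4613, 0.1418, 0.112]
ee_rot: [1.309, 2.848, 0.002]
force: [0.3, -0.0, 0.7]
width: 0.997
t 4.0 q [0.29, 0.55, -0.94, 2.02, 0.6, 0.87, -0.28] pos [0.4613, 0.1418, 0.112] yaw 130.62 tilt [ 0.0069 -0.0017] F [0.3, -0.0, 0.7] M [-0.03, -0.18, -0.01] w 0.997
tool shift mm [-0.1 -1.1 -1. ]
```

View pics/c2.png

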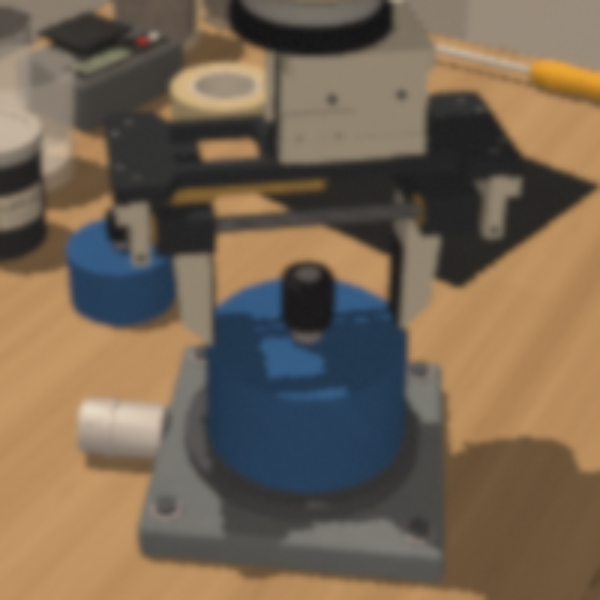

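```bash
python3 -m inch '[[[1,0,0,0,0],[1,0,0,0,0],[1,0,0,0,0],[1,0,0,0,0],[1,0,0,0,0],[1,0,0,0,0],[1,0,0,0,0],[1,0,0,0,0]]]' 25; python3 go.py .4605 .141 .113;python3 - <<'E'
from h import *
cv2.imwrite("pics/c3.png",cv2.resize(cam("scene")["frame"][210:410,240:440],(600,600)))
E
```

```text
clock: 4.85
position: [0.463, 0.1424, 0.115]
ee_rot: [1.31, 2.843, 0.007]
force: [-1.2, -1.0, 1.1]
width: 0.35
t 4.85 q [0.29, 0.55, -0.95, 2.01, 0.6, 0.87, -0.28] pos [0.463, 0.1424, 0.115] yaw 130.51 tilt [ 0.0116 -0.0007] F [-1.2, -1.0, 1.1] M [-0.16, 0.09, 0.04] w 0.35
tool shift mm [ 0.5 -2.8  2. ]
```

View pics/c3.png

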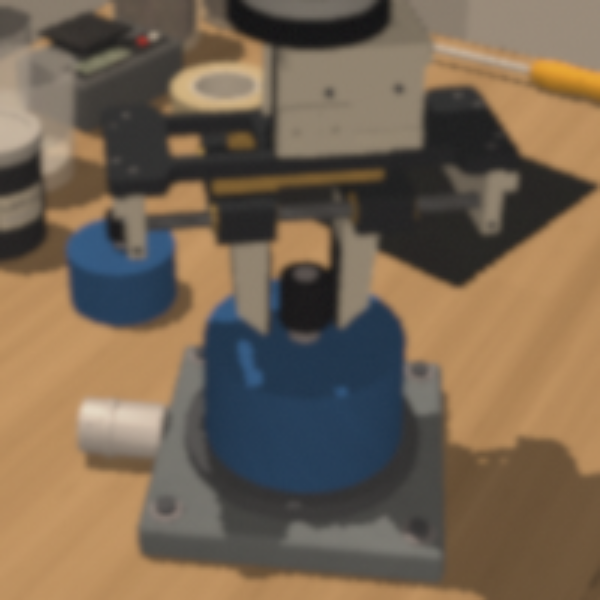

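```bash
python3 -m inch '[[[1,0,0,1,0],[1,0,0,0,0],[1,0,0,0,0]]]' 30; python3 go.py .4605 .141 .113
```

```text
clock: 5.2
position: [0.4628, 0.1423, 0.1151]
ee_rot: [1.31, 2.842, 0.004]
force: [0.2, 0.7, -1.6]
width: 0.298
t 5.2 q [0.29, 0.55, -0.94, 2.01, 0.6, 0.87, -0.28] pos [0.4628, 0.1423, 0.1151] yaw 130.51 tilt [ 0.0119 -0.0024] F [0.2, 0.7, -1.6] M [0.02, -0.12, -0.03] w 0.298
tool shift mm [ 0.5 -2.6  2.1]
```

```bash
python3 -m inch '[[[1,0,0,-4,0],[1,0,0,-6,0],[1,0,0,-8,0],[1,0,0,-10,0],[1,0,0,-10,0],[1,0,0,-12,0],[1,0,0,-12,0],[1,0,0,-12,0],[1,0,0,-10,0],[1,0,0,-8,0]]]' 30; python3 go.py .529 -.161 .2;python3 - <<'E'
from h import *
s=cam("scene")["frame"];t=cam("top")["frame"]
cv2.imwrite("pics/c4.png",np.hstack([cv2.resize(s[170:410,240:440],(500,600)),cv2.resize(t[240:360,200:250],(250,600))]))
E
```

```text
clock: 6.2
position: [0.4611, 0.1425, 0.215]
ee_rot: [1.309, 2.843, 0.004]
force: [-0.8, -0.8, -2.2]
width: 0.299
t 6.2 q [0.4, 0.43, -1.06, 1.9, 0.44, 1.06, -0.14] pos [0.4611, 0.1425, 0.215] yaw 130.55 tilt [ 0.0112 -0.0023] F [-0.8, -0.8, -2.2] M [0.03, -0.13, 0.04] w 0.299
tool shift mm [-274.6 -145.9   16.4]
```

View pics/c4.png

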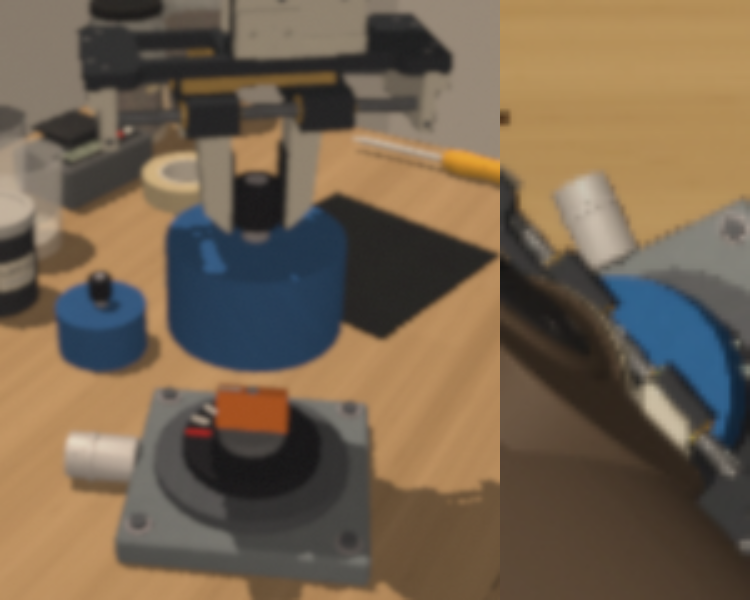

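The cover is lifted clear, and the orange bar is exposed with the red mark to its left. Now I'll carry the cover to the mat.

```bash
python3 -m inch '[[[1,-10,-5,0,0],[1,-18,-10,0,0],[1,-25,-13,0,0],[1,-30,-16,0,0],[1,-30,-16,0,0],[1,-30,-16,0,0],[1,-30,-16,0,0],[1,-30,-16,0,0],[1,-25,-13,0,0],[1,-18,-10,0,0],[1,-12,-6,0,0],[1,-8,-4,0,0]]]' 35; python3 go.py .529 -.161 .2
```

```text
clock: 7.5
position: [0.5251, -0.1724, 0.2086]
ee_rot: [1.315, 2.852, -0.003]
force: [-0.5, 0.0, -2.3]
width: 0.299
t 7.5 q [0.91, 0.54, -1.0, 1.74, 0.5, 1.13, 0.46] pos [0.5251, -0.1724, 0.2086] yaw 130.5 tilt [ 0.0005 -0.0024] F [-0.5, 0.0, -2.3] M [0.04, -0.18, 0.02] w 0.299
tool shift mm [ 6.1 10.4  8.6]
```

```bash
python3 -m inch '[[[1,3,5,12,0],[1,3,5,18,0],[1,0,0,20,0],[1,0,0,20,0],[1,0,0,16,0],[1,0,0,10,0],[1,0,0,4,0],[1,0,0,0,0]]]' 35; python3 go.py .529 -.161 .089;python3 - <<'E'
from h import *
s=cam("scene")["frame"];t=cam("top")["frame"]
cv2.imwrite("pics/c5.png",np.hstack([cv2.resize(s[170:320,300:460],(480,450)),cv2.resize(t[240:340,305:405],(320,450))]))
E
```

```text
clock: 8.3
position: [0.5278, -0.1514, 0.1012]
ee_rot: [-1.299, -2.858, -0.004]
force: [0.5, 0.4, -2.0]
width: 0.298
t 8.3 q [0.81, 0.66, -0.91, 1.86, 0.64, 0.94, 0.32] pos [0.5278, -0.1514, 0.1012] yaw 131.09 tilt [-0.0012  0.003 ] F [0.5, 0.4, -2.0] M [0.03, -0.18, -0.01] w 0.298
tool shift mm [-8.1 -5.5 12.2]
```

View pics/c5.png

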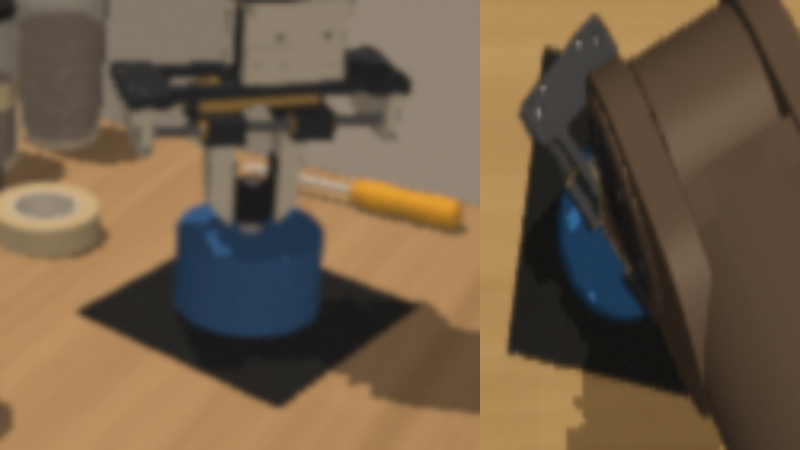

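```bash
python3 -m inch '[[[1,-6,-4,0,0],[1,0,0,3,0],[1,0,0,3,0],[1,0,0,2,0],[1,0,0,2,0],[1,0,0,1,0],[1,0,0,0,0]]]' 35; python3 go.py .529 -.161 .089
```

```text
clock: 9.1
position: [0.5306, -0.1605, 0.0921]
ee_rot: [1.303, 2.856, 0.004]
force: [-0.7, -0.7, -1.9]
width: 0.301
t 9.1 q [0.81, 0.67, -0.89, 1.86, 0.65, 0.92, 0.32] pos [0.5306, -0.1605, 0.0921] yaw 130.95 tilt [0.0036 0.0012] F [-0.7, -0.7, -1.9] M [0.06, -0.13, -0.06] w 0.301
tool shift mm [ 0.7 -1.6  3.1]
```

```bash
python3 -m inch '[[[1,0,0,1.5,0],[1,0,0,1.5,0],[1,0,0,1.5,0],[1,0,0,0,0]]]' 35; python3 go.py .529 -.161 .089
```

```text
clock: 9.5
position: [0.5307, -0.1599, 0.0894]
ee_rot: [1.302, 2.856, 0.002]
force: [0.1, 0.8, -1.9]
width: 0.297
t 9.5 q [0.81, 0.68, -0.89, 1.87, 0.66, 0.92, 0.32] pos [0.5307, -0.1599, 0.0894] yaw 130.99 tilt [ 0.0036 -0.0003] F [0.1, 0.8, -1.9] M [-0.01, -0.19, 0.05] w 0.297
tool shift mm [ 0.3 -2.   0.4]
```

```bash
python3 -m inch '[[[1,0,0,1.5,0],[1,0,0,1.5,0],[1,0,0,0,0]]]' 35; python3 go.py .529 -.161 .089
```

```text
clock: 9.8
position: [0.5308, -0.1596, 0.0895]
ee_rot: [1.301, 2.854, -0.002]
force: [0.2, -0.5, -2.4]
width: 0.3
t 9.8 q [0.8, 0.67, -0.89, 1.87, 0.66, 0.92, 0.31] pos [0.5308, -0.1596, 0.0895] yaw 131.0 tilt [ 0.0043 -0.0031] F [0.2, -0.5, -2.4] M [0.07, -0.22, -0.01] w 0.3
tool shift mm [ 0.1 -2.3  0.5]
```

```bash
python3 -m inch '[[[1,0,0,3,0],[1,0,0,3,0],[1,0,0,0,0]]]' 35; python3 go.py .529 -.161 .089;python3 - <<'E'
from h import *
s=cam("scene")["frame"]
cv2.imwrite("pics/c6.png",cv2.resize(s[210:320,320:440],(655,600)))
E
```

```text
clock: 10.1
position: [0.5311, -0.1598, 0.0892]
ee_rot: [1.299, 2.851, -0.009]
force: [-0.2, -0.3, -2.0]
width: 0.293
t 10.1 q [0.8, 0.67, -0.89, 1.87, 0.67, 0.92, 0.31] pos [0.5311, -0.1598, 0.0892] yaw 131.0 tilt [ 0.0054 -0.009 ] F [-0.2, -0.3, -2.0] M [0.04, -0.17, -0.04] w 0.293
tool shift mm [ 0.5 -2.4  0.2]
```

View pics/c6.png

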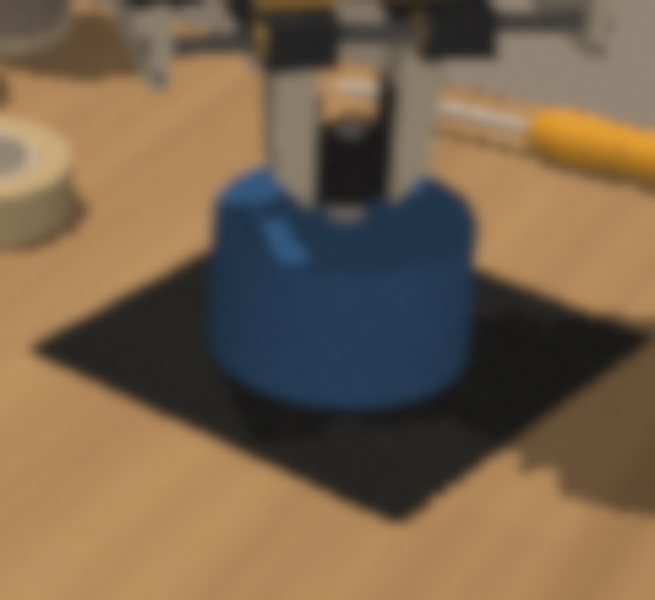

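```bash
python3 -m inch '[[[1,0,0,4,0],[1,0,0,4,0]]]' 35; python3 go.py .529 -.161 .089
```

```text
clock: 10.35
position: [0.5327, -0.1608, 0.0858]
ee_rot: [1.298, 2.846, -0.015]
force: [-16.6, -2.4, 50.2]
width: 0.297
t 10.35 q [0.79, 0.68, -0.88, 1.87, 0.68, 0.91, 0.3] pos [0.5327, -0.1608, 0.0858] yaw 130.97 tilt [ 0.0083 -0.0142] F [-16.6, -2.4, 50.2] M [-0.71, 3.48, 0.04] w 0.297
tool shift mm [ 2.2 -2.9 -3.2]
```

That is firm contact, harder than needed. I'll ease off and release.

```bash
python3 -m inch '[[[1,0,0,-1,0],[1,0,0,-0.5,0]]]' 20; python3 go.py .529 -.161 .089
```

```text
clock: 10.55
position: [0.533, -0.161, 0.0875]
ee_rot: [1.298, 2.845, -0.015]
force: [-0.0, 0.2, -2.7]
width: 0.299
t 10.55 q [0.79, 0.67, -0.88, 1.87, 0.67, 0.91, 0.3] pos [0.533, -0.161, 0.0875] yaw 130.95 tilt [ 0.0092 -0.0148] F [-0.0, 0.2, -2.7] M [0.04, -0.1, -0.07] w 0.299
tool shift mm [ 2.6 -3.  -1.5]
```

```bash
python3 -m inch '[[[0.6,0,0,0,0],[0.5,0,0,0,0],[0.3,0,0,0,0],[0.1,0,0,0,0],[0,0,0,0,0],[0,0,0,0,0]]]' 20; python3 go.py .529 -.161 .089;python3 - <<'E'
from h import *
s=cam("scene")["frame"]
cv2.imwrite("pics/c7.png",cv2.resize(s[210:320,320:440],(655,600)))
E
```

```text
clock: 11.15
position: [0.5328, -0.1607, 0.0857]
ee_rot: [1.299, 2.847, -0.013]
force: [-0.1, 0.0, 0.2]
width: 0.773
t 11.15 q [0.79, 0.68, -0.88, 1.87, 0.67, 0.91, 0.3] pos [0.5328, -0.1607, 0.0857] yaw 130.96 tilt [ 0.008  -0.0128] F [-0.1, 0.0, 0.2] M [-0.0, -0.14, 0.06] w 0.773
tool shift mm [ 2.3 -3.1 -3.3]
```

View pics/c7.png

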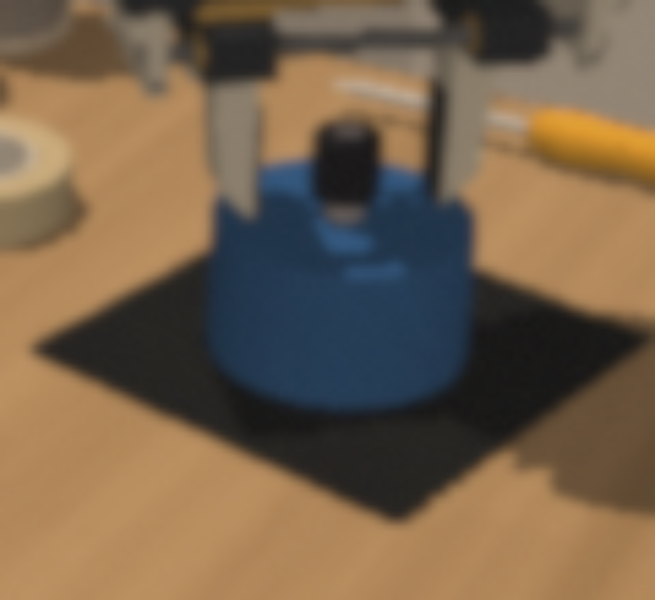

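The cover is standing upright on the mat, with its rim well inside the edges. I'll retreat upward and return to the actuator.

```bash
python3 -m inch '[[[0,0,0,-8,0],[0,0,0,-20,0],[0,0,0,-30,0],[0,0,0,-30,0],[0,0,0,-25,0],[0,0,0,-15,0],[0,0,0,0,0]]]' 20; python3 go.py .461 .1415 .18 205.4
```

```text
clock: 11.9
position: [0.5315, -0.1578, 0.2215]
ee_rot: [1.296, 2.849, -0.012]
force: [0.5, 0.4, 0.1]
width: 1.0
t 11.9 q [0.88, 0.53, -1.0, 1.73, 0.5, 1.15, 0.45] pos [0.5315, -0.1578, 0.2215] yaw 131.07 tilt [ 0.0078 -0.0118] F [0.5, 0.4, 0.1] M [0.03, -0.12, -0.01] w 1.0
tool shift mm [272.5 143.6  37.4]
turn -74.33
```

```bash
python3 -m inch '[[[0,20,12,0,0],[0,30,17,0,0],[0,33,18,0,0],[0,33,18,0,0],[0,33,18,0,0],[0,33,18,0,0],[0,33,18,0,0],[0,30,16,0,0],[0,15,8,0,0],[0,0,0,0,-8],[0,0,0,0,-8],[0,0,0,0,-8]]]' 20; python3 go.py .461 .1415 .18 205.4;python3 - <<'E'
from h import *
for n in("top","scene"):cv2.imwrite(f"pics/{n}8.png",cam(n)["frame"])
s=cam("scene")["frame"];t=cam("top")["frame"]
cv2.imwrite("pics/c8.png",np.hstack([cv2.resize(s[285:405,255:405],(500,400)),cv2.resize(t[240:340,305:380],(300,400))]))
E
```

```text
clock: 13.1
position: [0.4627, 0.1421, 0.2128]
ee_rot: [0.659, 3.064, -0.019]
force: [0.5, -0.4, -0.2]
width: 0.997
t 13.1 q [0.44, 0.48, -1.16, 1.89, 0.51, 1.11, 0.22] pos [0.4627, 0.1421, 0.2128] yaw 155.73 tilt [ 0.0047 -0.0132] F [0.5, -0.4, -0.2] M [0.1, -0.15, -0.01] w 0.997
tool shift mm [ 1.7 -0.9 32.8]
turn -49.67
```

View pics/c8.png

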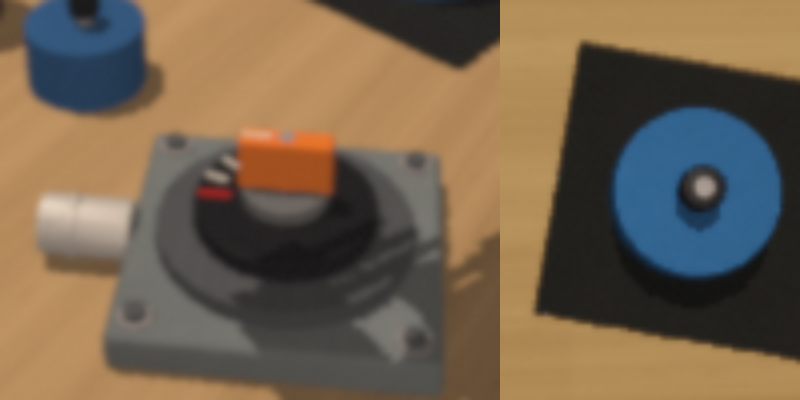

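```bash
python3 -m inch '[[[0,0,0,0,-8.3],[0,0,0,0,-8.3],[0,0,0,0,-8.3],[0,0,0,0,-8.3],[0,0,0,0,-8.3],[0,0,0,0,-8.2],[0,0,0,0,0]]]' 20; python3 go.py .461 .1415 .18 205.4;python3 - <<'E'
from h import *
s=cam("scene");t=cam("top")
print(ray(s,(287/3.333+255-.35,136/3.333+285-.35),.078))
cv2.imwrite("pics/c9s.png",cv2.resize(s["frame"][270:390,280:400],(600,600),interpolation=cv2.INTER_CUBIC));cv2.imwrite("pics/c9.png",np.hstack([cv2.resize(s["frame"][190:410,240:440],(400,440)),cv2.resize(t["frame"][250:390,160:290],(400,440))]))
E
```

```text
clock: 13.9
position: [0.4615, 0.1399, 0.21]
ee_rot: [0.682, -3.063, 0.021]
force: [-1.0, -0.6, -0.3]
width: 0.998
t 13.9 q [0.48, 0.53, -1.24, 1.89, 0.57, 1.14, 1.04] pos [0.4615, 0.1399, 0.21] yaw -154.9 tilt [-0.0003 -0.0135] F [-1.0, -0.6, -0.3] M [0.14, -0.12, 0.01] w 0.998
tool shift mm [-0.4  2.  30. ]
turn -0.3
[0.46095685 0.14236376 0.078     ]
```

View pics/c9.png

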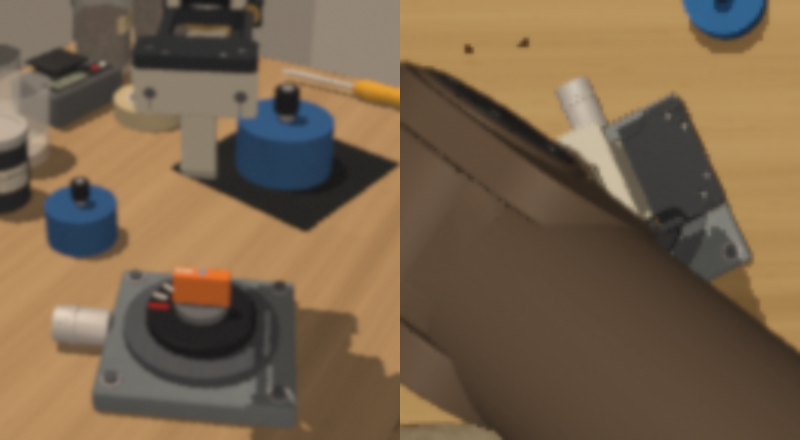

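View pics/c9s.png

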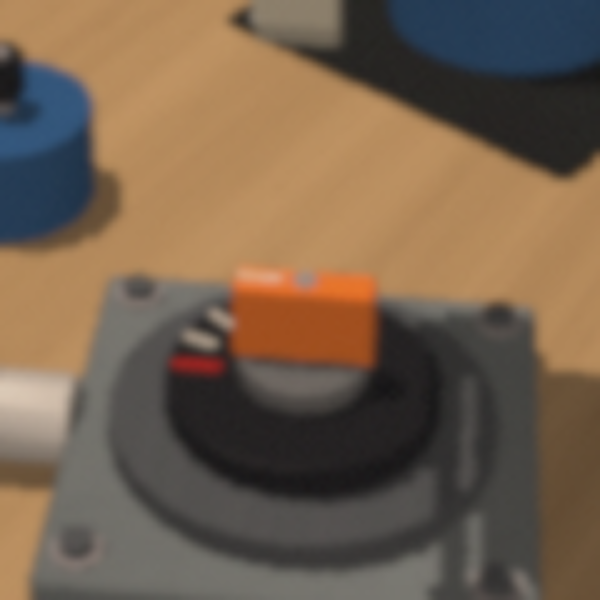

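```bash
python3 -m inch '[[[0,0,2,25,0],[0,0,0,30,0],[0,0,0,30,0],[0,0,0,25,0],[0,0,0,12,0],[0,0,0,5,0],[0,0,0,0,0]]]' 20; python3 go.py .461 .142 .073 205.4
```

```text
clock: 14.7
position: [0.4623, 0.1406, 0.08]
ee_rot: [-0.618, 3.08, -0.02]
force: [0.3, 0.2, -0.1]
width: 1.001
t 14.7 q [0.33, 0.67, -1.05, 2.03, 0.78, 0.9, 0.81] pos [0.4623, 0.1406, 0.08] yaw -157.3 tilt [ 0.0027 -0.0125] F [0.3, 0.2, -0.1] M [0.15, -0.11, 0.01] w 1.001
tool shift mm [0.6 1.8 7. ]
turn -2.7
```

```bash
python3 -m inch '[[[0,0.5,1.5,4,-3],[0,0,0,2.5,0],[0,0,0,0,0]]]' 20; python3 go.py .461 .142 .073 205.4;python3 - <<'E'
from h import *
s=cam("scene")
cv2.imwrite("pics/c10.png",cv2.resize(s["frame"][250:400,270:420],(600,600),interpolation=cv2.INTER_CUBIC))
E
```

```text
clock: 15.0
position: [0.4629, 0.1427, 0.076]
ee_rot: [-0.692, 3.06, -0.019]
force: [-0.4, -0.2, 0.6]
width: 0.996
t 15.0 q [0.33, 0.68, -1.06, 2.04, 0.79, 0.9, 0.84] pos [0.4629, 0.1427, 0.076] yaw -154.52 tilt [ 0.0064 -0.0112] F [-0.4, -0.2, 0.6] M [0.18, -0.16, 0.0] w 0.996
tool shift mm [2.  0.2 3. ]
turn 0.08
```

View pics/c10.png

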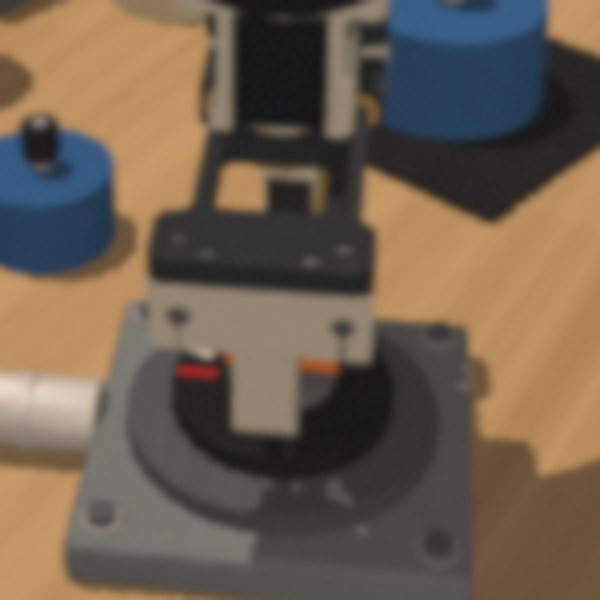

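```bash
python3 -m inch '[[[0,2,0,4,0],[0.5,0,0,1,0],[1,0,0,0,0],[1,0,0,0,0],[1,0,0,0,0],[1,0,0,0,0],[1,0,0,0,0],[1,0,0,0,0],[1,0,0,0,0],[1,0,0,0,0]]]' 35; python3 go.py .461 .142 .073 205.4
```

```text
clock: 16.05
position: [0.4618, 0.1418, 0.0719]
ee_rot: [-0.687, 3.06, -0.02]
force: [0.2, 0.3, 0.4]
width: 0.263
t 16.05 q [0.33, 0.68, -1.05, 2.04, 0.8, 0.89, 0.83] pos [0.4618, 0.1418, 0.0719] yaw -154.7 tilt [ 0.0085 -0.0109] F [0.2, 0.3, 0.4] M [0.13, -0.11, 0.04] w 0.263
tool shift mm [ 0.6  0.5 -1.1]
turn -0.1
```

```bash
python3 -m inch '[[[1,0,0,0,0],[1,0,0,0,0],[1,0,0,0,0],[1,0,0,0,0]]]' 35; python3 go.py .461 .142 .073 205.4
```

```text
clock: 16.45
position: [0.4613, 0.1428, 0.0719]
ee_rot: [-0.688, 3.059, -0.017]
force: [-0.2, 1.1, 0.4]
width: 0.129
t 16.45 q [0.33, 0.69, -1.05, 2.04, 0.8, 0.89, 0.83] pos [0.4613, 0.1428, 0.0719] yaw -154.65 tilt [ 0.008  -0.0093] F [-0.2, 1.1, 0.4] M [0.38, 0.01, 0.02] w 0.129
tool shift mm [ 0.6 -0.6 -1.1]
turn -0.05
```

```bash
python3 -m inch '[[[1,0,0,0,4],[1,0,0,0,4],[1,0,0,0,4]]]' 40; python3 go.py .461 .142 .073 145.35
```

```text
clock: 16.75
position: [0.4614, 0.1427, 0.072]
ee_rot: [-0.356, 3.114, -0.016]
force: [-0.6, 0.1, -0.9]
width: 0.129
t 16.75 q [0.3, 0.66, -1.0, 2.05, 0.77, 0.86, 0.65] pos [0.4614, 0.1427, 0.072] yaw -166.96 tilt [ 0.0079 -0.0093] F [-0.6, 0.1, -0.9] M [0.36, 0.04, 0.06] w 0.129
tool shift mm [ 0.5 -0.6 -1. ]
turn 47.69
```

```bash
python3 -m inch '[[[1,0,0,0,4],[1,0,0,0,4]]]' 40; python3 go.py .461 .142 .073 145.35; python3 -m inch '[[[1,0,0,0,5]]]'; python3 go.py .461 .142 .073 145.35
```

```text
clock: 16.95
position: [0.4614, 0.1425, 0.0719]
ee_rot: [-0.128, 3.131, -0.015]
force: [-0.7, 0.7, -0.3]
width: 0.126
t 16.95 q [0.28, 0.64, -0.97, 2.05, 0.74, 0.84, 0.53] pos [0.4614, 0.1425, 0.0719] yaw -175.3 tilt [ 0.0079 -0.0094] F [-0.7, 0.7, -0.3] M [0.4, 0.07, 0.15] w 0.126
tool shift mm [ 0.4 -0.5 -1.1]
turn 39.35
clock: 17.05
position: [0.4614, 0.1425, 0.072]
ee_rot: [0.013, 3.134, -0.015]
force: [-0.3, 0.8, -0.2]
width: 0.122
t 17.05 q [0.27, 0.63, -0.95, 2.05, 0.73, 0.83, 0.45] pos [0.4614, 0.1425, 0.072] yaw 179.54 tilt [ 0.008  -0.0095] F [-0.3, 0.8, -0.2] M [0.3, 0.08, 0.26] w 0.122
tool shift mm [ 0.4 -0.5 -1. ]
turn 34.19
```

```bash
python3 -m inch '[[[1,0,0,0,5],[1,0,0,0,5]]]' 40; python3 go.py .461 .142 .073 145.35; python3 -m inch '[[[1,0,0,0,5]]]'; python3 go.py .461 .142 .073 145.35
```

```text
clock: 17.25
position: [0.4614, 0.1424, 0.0719]
ee_rot: [0.297, 3.119, -0.014]
force: [-0.6, 0.7, -0.9]
width: 0.13
t 17.25 q [0.24, 0.61, -0.9, 2.05, 0.69, 0.81, 0.3] pos [0.4614, 0.1424, 0.0719] yaw 169.14 tilt [ 0.008  -0.0096] F [-0.6, 0.7, -0.9] M [0.33, 0.07, 0.01] w 0.13
tool shift mm [ 0.3 -0.5 -1.1]
turn 23.79
clock: 17.35
position: [0.4614, 0.1423, 0.0719]
ee_rot: [0.438, 3.102, -0.013]
force: [-0.5, 0.5, -0.8]
width: 0.13
t 17.35 q [0.23, 0.6, -0.88, 2.05, 0.68, 0.8, 0.22] pos [0.4614, 0.1423, 0.0719] yaw 163.93 tilt [ 0.0079 -0.0097] F [-0.5, 0.5, -0.8] M [0.32, 0.05, 0.22] w 0.13
tool shift mm [ 0.3 -0.4 -1.1]
turn 18.58
```

Two clicks are counted: the torque peaked at about 26° and dipped at about 36°. The tool is now at 41.4°, which is 18.6° short of the third.

```bash
python3 -m inch '[[[1,0,0,0,5]]]' 40; python3 go.py .461 .142 .073 145.35; python3 -m inch '[[[1,0,0,0,5],[1,0,0,0,4]]]'; python3 go.py .461 .142 .073 145.35
```

```text
clock: 17.45
position: [0.4614, 0.1423, 0.072]
ee_rot: [0.578, 3.078, -0.013]
force: [-0.3, 0.6, -0.7]
width: 0.128
t 17.45 q [0.21, 0.6, -0.86, 2.05, 0.66, 0.79, 0.15] pos [0.4614, 0.1423, 0.072] yaw 158.74 tilt [ 0.0081 -0.0098] F [-0.3, 0.6, -0.7] M [0.35, 0.13, 0.21] w 0.128
tool shift mm [ 0.2 -0.4 -1. ]
turn 13.39
clock: 17.65
position: [0.4613, 0.1422, 0.0719]
ee_rot: [0.828, 3.02, -0.012]
force: [-0.3, 1.8, -0.8]
width: 0.129
t 17.65 q [0.19, 0.58, -0.82, 2.05, 0.63, 0.77, 0.01] pos [0.4613, 0.1422, 0.0719] yaw 149.35 tilt [ 0.008  -0.0101] F [-0.3, 1.8, -0.8] M [0.33, 0.07, 0.1] w 0.129
tool shift mm [ 0.2 -0.3 -1.1]
turn 4.0
```

```bash
python3 -m inch '[[[1,0,0,0,4]]]' 40; python3 go.py .461 .142 .073 145.35; python3 -m inch '[[[1,0,0,0,0.3],[1,0,0,0,0.3]]]'; python3 go.py .461 .142 .073 145.35
python3 - <<'E'
from h import *
s=cam("scene");t=cam("top")
cv2.imwrite("pics/scene11.png",s["frame"]);cv2.imwrite("pics/top11.png",t["frame"])
cv2.imwrite("pics/c11.png",cv2.resize(s["frame"][250:400,270:420],(600,600),interpolation=cv2.INTER_CUBIC))
E
python3 go.py .461 .142 .073 145.35
```

```text
clock: 17.75
position: [0.4613, 0.1422, 0.0719]
ee_rot: [0.937, 2.987, -0.012]
force: [0.8, 0.4, -1.2]
width: 0.129
t 17.75 q [0.17, 0.57, -0.8, 2.06, 0.62, 0.76, -0.05] pos [0.4613, 0.1422, 0.0719] yaw 145.18 tilt [ 0.0079 -0.0102] F [0.8, 0.4, -1.2] M [0.29, 0.09, 0.17] w 0.129
tool shift mm [ 0.1 -0.3 -1.1]
turn -0.17
clock: 17.95
position: [0.4612, 0.1422, 0.0719]
ee_rot: [0.952, 2.983, -0.012]
force: [-0.1, 0.5, -0.5]
width: 0.131
t 17.95 q [0.17, 0.57, -0.8, 2.06, 0.62, 0.76, -0.06] pos [0.4612, 0.1422, 0.0719] yaw 144.61 tilt [ 0.0081 -0.0106] F [-0.1, 0.5, -0.5] M [0.32, 0.03, 0.21] w 0.131
tool shift mm [ 0.1 -0.3 -1.1]
turn -0.74
t 18.05 q [0.17, 0.57, -0.8, 2.06, 0.62, 0.76, -0.06] pos [0.4613, 0.1422, 0.0719] yaw 144.6 tilt [ 0.0081 -0.0105] F [-0.1, -0.1, -0.3] M [0.23, 0.02, 0.09] w 0.125
tool shift mm [ 0.1 -0.3 -1.1]
turn -0.75
```

View pics/c11.png

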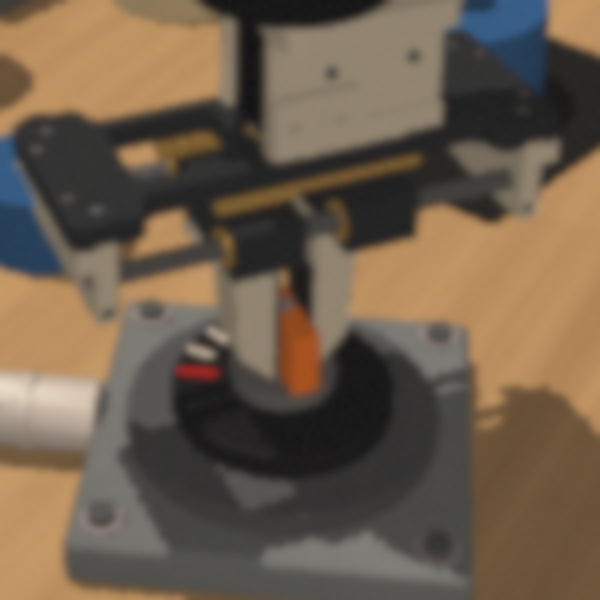

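View pics/top11.png

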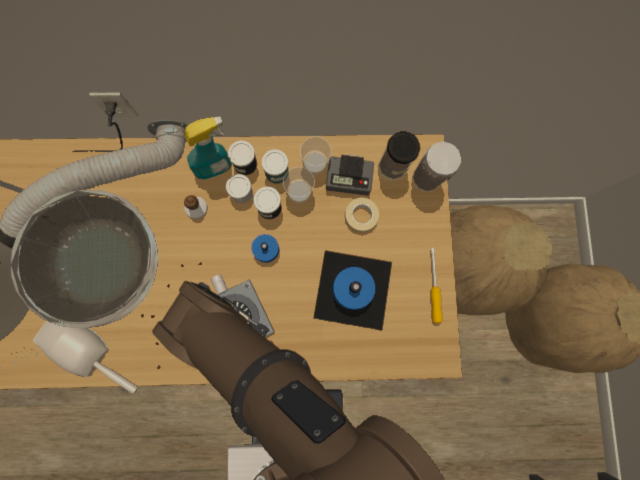

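The bar has turned with the fingers. I'll check its angle against the image by projecting the bar model.

```bash
python3 - <<'E'
from h import *
s=cam("scene")
f=s["frame"];cv2.imwrite("pics/scene12.png",f)
x0,y0,k=325,305,8
im=cv2.resize(f[y0:y0+60,x0:x0+45],None,fx=k,fy=k,interpolation=cv2.INTER_CUBIC)
out=[]
for a in(50,60,70):
    g=im.copy()
    th=np.radians(25.4-a);u=np.array([np.cos(th),np.sin(th)]);v=np.array([-u[1],u[0]])
    for c in[(.461,.142)]:
        P=[[*(np.array(c)-.022*u+w*.006*v),z] for w,z in[(-1,.051),(1,.051),(1,.078),(-1,.078)]]
        q=((proj(s,P)-[x0,y0]+.5)*k-.5).astype(np.int32)
        cv2.polylines(g,[q],True,(0,255,0),1)
    out.append(g[:,:260])
cv2.imwrite("pics/c12.png",np.hstack(out))
E
python3 go.py .461 .142 .073 145.35
```

```text
t 18.1 q [0.17, 0.57, -0.8, 2.06, 0.62, 0.76, -0.06] pos [0.4613, 0.1422, 0.0719] yaw 144.59 tilt [ 0.0081 -0.0104] F [1.0, 0.5, -0.5] M [0.31, 0.03, 0.17] w 0.126
tool shift mm [ 0.1 -0.3 -1.1]
turn -0.76
```

View pics/c12.png

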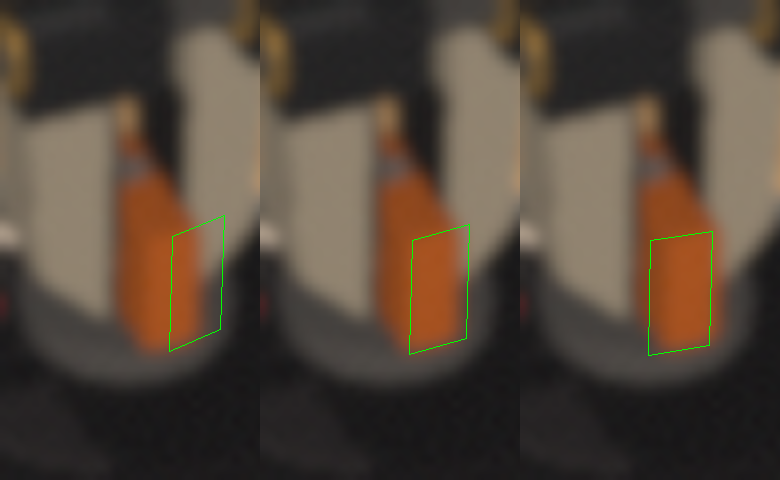

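The end face matches the 60° projection to within about a pixel, and the yaw is steady. The top view shows the cover centred on the mat at (354,288) and the other items where they were. Handing in.

```bash
python3 -c "
from cell import workorder
print(workorder.sign_off())"; python3 go.py .461 .142 .073 145.35
```

```text
the job is handed in; nothing more can be done
None
the job is handed in; nothing more can be done
```

The job is done and handed in at about 18 s on the robot's clock. The cover is on the mat, and the arm is still gripping the selector at the third stop.

**Cover:** I lifted the large blue cover by its black knob and raised it 100 mm before moving it sideways. It now stands upright near the middle of the mat, well inside the edges in both the top and scene views. While checking contact I pressed it onto the mat with about 50 N for a moment, through the fingers and the knob. I eased off before releasing. That is above the 40 N limit set for the arm or gripper body, but the gripper body was not touching anything.

**Selector:** I gripped the orange bar at 40 N and turned it clockwise.
- **Angle:** the tool turned 60.75° from where it gripped, against 60° for the third stop. It held steady over the last three readings.
- **Clicks:** the torque rose and fell roughly as expected up to the third stop. It did not run on to the fourth.
- **Image check:** the bar's end face lay within about a pixel of a 60° projection. The picture suggests about 62°, which is within calibration error.

**Other items:** by eye, the last top view shows the bystanders and the small blue cover where they were at the start.

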